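# Dose-check rod: seat in the phantom, withdraw, present to the reader

## Task

Take the yellow-handled dose-check rod from its grey cradle, push it red tip first down the sloping guide tube of the test phantom until its black collar stops against the tube's mouth, then draw it fully out again. Then present it for reading: hold the rod level with the end of its red tip midway between the two blue dots on the reader's posts, touching neither the posts nor anything else, and finish there with the rod still held in the gripper and kept still. Leave the other things on the counter where they are and do not let the rod touch the reader.

Things in the scene. Friction and masses are not known exactly. Their poses are not given: they have to be found in the camera images.
- rod: Loose rod, 60 to 130 g, level in the cradle at the start, z axis up. Origin on its axis at the front face of the black collar (36 mm across, x = -6 to 0). Own x axis points to the tip: steel shaft 10 mm across to x = 78 mm, red tip to x = 90 mm, tapering over its last 8 mm to 4 mm. Yellow handle: x = -126 to -6 mm, square 16 by 16 mm with faces along y and z. It balances near x = -40 mm.
- rod_tip (a point): The very end of the rod's red tip, 90 mm from the rod's origin along +x.
- cradle: Fixed grey cradle, base 170 x 70 x 12 mm; the rod just lifts out upwards. Origin on the counter, x axis along the rod to its tip, z up. The rod's origin starts 55 mm along x, 70 mm up. Notched posts at x = 68 to 82 mm (under the shaft) and x = -66 to -54 mm (under the handle's end) reach 76 mm up, so the handle is free between x = -54 and 49 mm.
- phantom: Fixed test phantom: white base 150 x 110 x 12 mm, two upright blue side plates (115 mm high) that carry a white block with the sloping guide tube. Origin under the centre of the base, on the counter; x axis level, the way the tube's mouth faces (roughly to the left, +y); z up. The mouth is 60 mm along x, 125 mm up.
- guide_tube: Origin at the centre of the tube's open mouth, 125 mm above the counter. Its z axis runs along the bore OUT of the mouth, rising 30 degrees above level. Straight bore 15 mm across, 107 mm deep. The last 24 mm is steel tube, 28 mm across, with a blue ring, standing out of a white block 56 mm square. Rod fully in: rod origin at this origin, rod x axis opposite to this z axis.
- reader: Fixed two-post reader: white box 100 x 110 x 40 mm high, two grey posts (30 mm along x, 10 mm thick) rising to 143 mm above the counter with a 60 mm free gap between them, open at both ends and the top. Origin under the centre of the box, on the counter; x axis level along the gap, roughly to the left (+y); y from post to post; z up.
- reader_spot (a point): The reading point: midway between the two blue dots (16 mm across) on the posts, 105 mm above the reader's origin.
- jaw_model: Loose dental jaw model on a terracotta-coloured base, 62 by 66 mm, 28 mm high; origin at its underside. Leave alone.
- rinse_cup: Loose blue plastic cup, 68 mm across, 80 mm high; origin at the centre of its underside. Leave alone.
- spray_bottle: Loose white bottle with green label and blue cap, 60 mm across, 150 mm high; origin at the centre of its underside. Leave alone.
- film_ring: Loose orange film-holder ring, 76 mm across, 12 mm high, lying flat; origin at the centre of its underside. Leave alone.
- mouse: Loose black computer mouse, 100 by 60 mm, 28 mm high; origin at its underside. Leave alone.
- cotton_jar: Loose glass jar with steel lid, 60 mm across, 75 mm high; origin at the centre of its underside. Leave alone.
Not all that is in view belongs to the job. What is shaped like the cradle but pink or purple is not meant. What is shaped like the rod but white is not meant.

How it is judged:
By the outcome, as a careful person would: the job done as asked, in the order asked, and still so for the second after the job is handed in, while the arm keeps its last pose, push and grip.
It also fails if it takes over 59 s, if anything falls off the work surface, if the arm or the gripper's body presses on something with over 40 N, if the wrist force passes 120 N, or if a joint passes its speed limit or range.

## Robot

A 6-joint arm with a two-finger parallel gripper is mounted at the origin on the work surface. World frame = base frame: x ahead of the robot, y to its left, z up, the work surface at z = 0. Lengths are in mm, angles in degrees, forces in N, time in s.
With the tool pointing down it reaches from about 350 to 850 mm from the base axis. Payload 8.1 kg.
Tool frame: the origin (TCP) lies midway between the tips of the shut fingers; the grasp point (between the pads) lies 19 mm behind it; z points along the fingers, y is the direction in which the jaws open and shut (so a half turn about z gives the same grasp; the last joint's range is limited). The gripper opens to 85 mm and grips with 20 to 120 N. Pads are 22 mm wide; open, the fingers measure 114 mm over their backs; the gripper's body (76 mm by 85 mm) begins 54 mm behind the grasp point. The pads swing forward as they close: fully open they stand 13 mm farther back than shut.
Start: joints at [63.346, 7.471, 85.268, -0, 87.261, -4.893], TCP at [222.42, 557.256, 231.292] pointing down, gripper open.
Joint ranges: [-169.43, 169.43], [-51.17, 129.36], [1.28, 143.12], [-76.62, 256.62], [0, 156.53], [-152.29, 152.29]. Speed limits (degrees/s): [136.94, 136.94, 159.86, 180, 180, 180].

## Interface

Orientations are given as [roll, pitch, yaw] about the fixed x, y, z axes, in that order (R = Rz(yaw) Ry(pitch) Rx(roll)).
In Python, from bench import telemetry, snapshot, camera_params, job gives the robot as it stands. The module is installed in compiled form; this text tells all that it offers.
- The arm moves only by the shell command python3 -m jog 'ROWS' [FORCE]. ROWS is JSON, a list that holds one entry, the list of rows, each a list of 7 numbers: the shift along the tool's x, y, z in units of 50 mm (1.0 is 50 mm), then the turn, a rotation vector about the tool's x, y, z in units of 2 pi rad (1.0 is 2 pi rad), then the opening, from 0 (shut) to 1 (fully open). In form: [[[dx, dy, dz, rx, ry, rz, claw], ...]]. A call has 1 to 12 rows; each row shifts and turns the commanded pose from where the row before left it, along the tool's axes as they then stand; what a row does not reach is not made up. A row lasts 1/8 s, in which the tool goes at most 62.5 mm and 10.7 degrees, less where a joint would pass 70% of its speed; a pose out of reach is approached as far as the arm can. A call with a number of a shift or a turn outside -1 to 1 is refused whole. A call with a gripper value outside its range is refused whole. The fingers move at their own pace and stop on an object; FORCE is the grip in N (left out, the last holds). Time passes only in rows, so rows that do not move let the fingers close. It gives the time, the measured TCP pose, the force and the opening at its end, in the units of the state.
- telemetry.sense(): the state, without advancing time (a new reading comes with each control period).
- snapshot(name): name is "scene" or "side" or "wrist"; returns (picture, depth): 400x640x3 uint8, red, green, blue; 400x640 float32, mm along the optical axis (not along the pixel's ray), 0 where there is no reading.
- camera_params(name): a dict with "K" (3x3 intrinsics, pixels), "extrinsics" (4x4, takes a point from camera to world coordinates). Camera axes: x right, y down, z forward; pixel columns grow to the right and rows downward; lengths in mm; the calibration is good to about 2 mm. A picture is of the moment at which its call begins: read the wrist's pose just before it. camera_params takes no time and is no camera call; for the wrist camera it gives the pose at the moment of the call.
- job.hand_in(): hands the job in, once; it reports no verdict.
The state is a dict: "time": time; "joint_pos": joint angles; "qd": joint speeds; "joint_efforts": joint torques, N m; "tool_pos": TCP position; "tcp_rot": TCP orientation; "ft_force": force on the tool from outside, world axes, zero at the start; "wrist_torque": the same for the moment, N m; "finger_gap": finger opening in mm.
Only numpy, scipy, OpenCV 4.12 (cv2) and the standard library are available. Lean on these libraries where they do the work, as an engineer would, in place of code of your own. Each camera call takes 0.05 s, during which the arm holds its last target. There are 200 camera calls.

## Working session

There is one attempt and no reset: what is moved stays moved. The work goes in short steps, Python scripts to look and compute and a shell command to move; the robot and the scene stay as the last step left them, time stands still between calls to the robot, and variables do not carry over. Pictures are saved under pics/ and viewed, about 8 in all and at most 12, crops included, and the job is handed in when it is done.

```bash
mkdir -p pics; ls; python3 - <<'E'
from bench import telemetry, snapshot, camera_params
import cv2, numpy as np
print(telemetry.sense())
for n in ("scene","side"):
    p,d=snapshot(n); cv2.imwrite(f"pics/{n}0.png",p[:,:,::-1]); np.savez(f"pics/{n}0.npz",p=p,d=d)
    c=camera_params(n); print(n,np.round(c["K"],1).tolist(),np.round(c["extrinsics"],3).tolist(), (d>0).mean())
E
```

```text
pics
{'time': 0.0, 'joint_pos': array([ 6.33463668e+01,  7.51527824e+00,  8.53305307e+01, -2.26388759e-04,
        8.72592824e+01, -4.89262313e+00]), 'qd': array([ 0.09919813, -0.01733528, -0.0456508 ,  0.04292489, -0.04020196,
       -0.05087019]), 'joint_efforts': array([ 1.14999068e-03, -5.69429862e+01, -5.00525057e+01, -3.20188728e-04,
        1.54939236e-02,  1.28139436e-04]), 'tool_pos': array([222.17263563, 556.76381165, 230.23064136]), 'tcp_rot': array([-1.79895272e+02, -8.73781093e-03,  1.58238993e+02]), 'ft_force': array([-0.22192023, -0.43088833,  0.52069058]), 'wrist_torque': array([-0.03563295,  0.05810241,  0.0084973 ]), 'finger_gap': 85.56355868591983}
scene [[500.9, 0.0, 325.5], [0.0, 500.9, 196.1], [0.0, 0.0, 1.0]] [[0.237, 0.531, -0.814, 1621.831], [0.971, -0.126, 0.201, -244.571], [0.004, -0.838, -0.545, 869.597], [0.0, 0.0, 0.0, 1.0]] 0.9951796875
side [[389.2, 0.0, 317.6], [0.0, 389.2, 198.0], [0.0, 0.0, 1.0]] [[0.985, -0.118, 0.13, 371.089], [-0.175, -0.66, 0.73, -791.993], [-0.0, -0.742, -0.671, 831.587], [0.0, 0.0, 0.0, 1.0]] 0.99594921875
```

View pics/scene0.png

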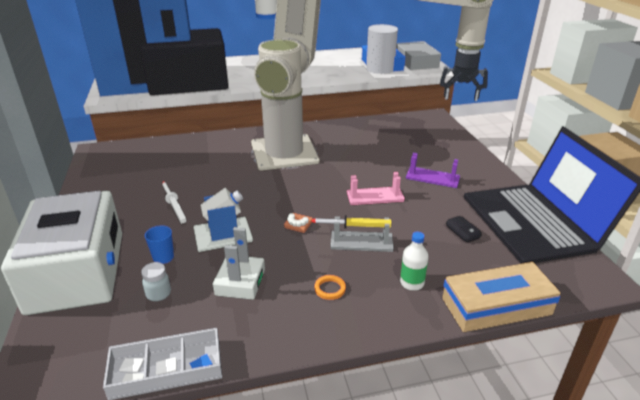

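View pics/side0.png

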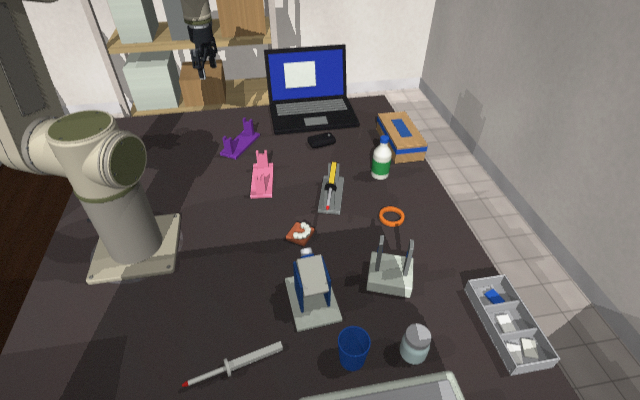

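The scene view shows the rod in the grey cradle (yellow handle at about (370,223), tip pointing image-left, i.e. -y), the phantom at (222,220) and the reader at (240,265). The side view has the rod at (332,185), the phantom at (313,290) and the reader at (391,270). Next I'll measure these with colour masks and depth.

```bash
cat > h.py <<'E'
import numpy as np, cv2
from bench import telemetry, snapshot, camera_params
def world(d,c):
    v,u=np.mgrid[:d.shape[0],:d.shape[1]]; K=c["K"]
    P=np.stack([(u-K[0,2])*d/K[0,0],(v-K[1,2])*d/K[1,1],d],-1)
    E=np.array(c["extrinsics"]); W=P@E[:3,:3].T+E[:3,3]; W[d<=0]=np.nan
    return W
def shoot(n,tag=None):
    c=camera_params(n); c={k:np.array(c[k]) for k in ("K","extrinsics")}
    p,d=snapshot(n)
    if tag: cv2.imwrite(f"pics/{tag}.png",p[:,:,::-1]); np.savez(f"pics/{tag}.npz",p=p,d=d,**c)
    return p,world(d,c),c
def hsv(p): return cv2.cvtColor(p,cv2.COLOR_RGB2HSV)
def mask(p,lo,hi): return cv2.inRange(hsv(p),np.array(lo),np.array(hi))>0
def blobs(m,W,minpx=6):
    n,l,s,c=cv2.connectedComponentsWithStats(m.astype(np.uint8),connectivity=8)
    for i in range(1,n):
        if s[i,4]>=minpx:
            q=W[l==i]; q=q[~np.isnan(q[:,0])]
            if len(q)>3: print("px",c[i].round(0),s[i,4],"med",np.median(q,0).round(0),"min",np.percentile(q,3,axis=0).round(0),"max",np.percentile(q,97,axis=0).round(0))
def axis(q):
    m=q.mean(0); u,s,vt=np.linalg.svd(q-m,full_matrices=False); return m,vt[0],s
def inv(E): R=E[:3,:3]; return R.T,-R.T@E[:3,3]
def proj(X,c):
    R,t=inv(c["extrinsics"]); y=(R@np.atleast_2d(X).T).T+t; y=y@c["K"].T; return y[:,:2]/y[:,2:]
def ray(px,c):
    r=c["extrinsics"][:3,:3]@np.linalg.solve(c["K"],[px[0],px[1],1]); return c["extrinsics"][:3,3],r/np.linalg.norm(r)
def tri(rs):
    A=sum(np.eye(3)-np.outer(r,r) for o,r in rs); b=sum((np.eye(3)-np.outer(r,r))@o for o,r in rs); return np.linalg.solve(A,b)
E
python3 - <<'E'
from h import *
for n in("scene","side"):
    z=np.load(f"pics/{n}0.npz"); p=z["p"]; c=camera_params(n); W=world(z["d"],{k:np.array(c[k]) for k in c if k in("K","extrinsics")})
    ok=(W[...,0]>150)&(W[...,0]<900)&(abs(W[...,1])<500)&(W[...,2]>5)
    for name,lo,hi in(("yellow",(22,150,120),(32,255,255)),("red",(0,170,90),(6,255,255)),("orange",(7,180,120),(18,255,255)),("blue",(100,130,60),(125,255,255)),("white",(0,0,190),(180,60,255)),("grey",(0,0,90),(180,60,185))):
        print(n,name); blobs(mask(p,lo,hi)&ok,W,8 if name in("red","blue","yellow") else 60)
E
```

```text
scene yellow
px [367. 222.] 275 med [585. 126.  75.] min [567.  78.  64.] max [602. 181.  79.]
scene red
scene orange
px [331. 287.] 198 med [742.  -9.  10.] min [706. -48.   6.] max [774.  20.  13.]
scene blue
px [233. 198.] 10 med [ 462. -217.  125.] min [ 449. -220.  113.] max [ 466. -210.  131.]
px [222. 222.] 733 med [ 489. -254.   70.] min [ 484. -285.   21.] max [ 494. -220.  112.]
px [160. 243.] 797 med [ 534. -417.   56.] min [ 483. -445.   10.] max [ 547. -388.   80.]
px [418. 237.] 105 med [766. 191. 148.] min [751. 180. 139.] max [776. 204. 151.]
px [240. 242.] 17 med [ 634. -216.  106.] min [ 631. -220.  100.] max [ 637. -211.  112.]
px [231. 260.] 20 med [ 699. -241.  107.] min [ 695. -247.  101.] max [ 702. -236.  111.]
px [502. 284.] 462 med [884. 358.  70.] min [869. 306.  67.] max [899. 412.  73.]
px [451. 292.] 80 med [864. 242.  51.] min [832. 241.  43.] max [897. 244.  57.]
px [201. 361.] 129 med [ 891. -330.    9.] min [ 879. -349.    6.] max [ 899. -314.   12.]
scene white
px [215. 201.] 268 med [ 454. -262.  118.] min [ 430. -298.   97.] max [ 480. -234.  135.
[... 3069 characters left out ...]
-390.   11.] min [ 871. -400.    8.] max [ 898. -380.   13.]
px [513. 347.] 92 med [ 868. -458.   11.] min [ 838. -468.    8.] max [ 883. -450.   41.]
side grey
px [331. 193.] 708 med [571.  81.  15.] min [530.  28.   9.] max [620. 189.  77.]
px [389. 273.] 1403 med [ 651. -246.   41.] min [ 599. -280.   10.] max [ 696. -178.  141.]
px [312. 295.] 2466 med [ 450. -279.   14.] min [ 401. -327.   10.] max [ 503. -209.  134.]
px [496. 323.] 1832 med [ 854. -407.   19.] min [ 834. -491.    5.] max [ 897. -292.   41.]
px [416. 343.] 918 med [ 643. -436.   73.] min [ 622. -452.   11.] max [ 670. -404.   78.]
px [241. 361.] 789 med [ 280. -388.   22.] min [ 179. -416.    9.] max [ 361. -363.   35.]
```

```bash
python3 -m jog '[[[0,0,0,0,0,0.0266,1],[0,0,0,0,0,0.0266,1],[0,0,0,0,0,0.0266,1],[0,0,0,0,0,0.0266,1],[0,0,0,0,0,0.0266,1],[0,0,0,0,0,0.0266,1],[0,0,0,0,0,0.0266,1],[0,0,0,0,0,0.0266,1],[0,0,0,0,0,0.0266,1]]]' 60
python3 -m jog '[[[-0.5,0.8,0,0,0,0,1],[-0.5,0.8,0,0,0,0,1],[-0.5,0.8,0,0,0,0,1],[-0.5,0.8,0,0,0,0,1],[-0.5,0.8,0,0,0,0,1],[-0.5,0.8,0,0,0,0,1],[-0.5,0.8,0,0,0,0,1],[-0.5,0.8,0,0,0,0,1],[-0.5,0.8,0,0,0,0,1],[-0.5,0.8,0,0,0,0,1],[-0.5,0.8,0,0,0,0,1],[-0.5,0.8,0,0,0,0,1]]]'
python3 -m jog '[[[0,0,0,0,0,0,1],[0,0,0,0,0,0,1]]]'
python3 - <<'E'
from h import *
s=telemetry.sense(); print(s["tool_pos"],s["tcp_rot"],s["joint_pos"])
p,W,c=shoot("wrist","w1"); print(np.round(c["extrinsics"],3).tolist(),np.round(c["K"],1).tolist())
ok=W[...,2]>5
for n,lo,hi in(("yellow",(22,150,100),(32,255,255)),("red",(0,170,90),(6,255,255))): print(n); blobs(mask(p,lo,hi)&ok,W,20)
E
```

```text
time: 1.23
tool_pos: [222.3, 557.0, 230.7]
tcp_rot: [-180.0, 0.1, 71.7]
ft_force: [0.2, -0.5, 0.2]
finger_gap: 85.2
time: 2.72
tool_pos: [587.2, 122.6, 230.8]
tcp_rot: [-180.0, 0.0, 72.1]
ft_force: [0.7, 0.3, 0.1]
finger_gap: 85.2
time: 2.98
tool_pos: [586.2, 124.0, 230.6]
tcp_rot: [-179.9, 0.0, 72.0]
ft_force: [-0.5, 0.1, -0.3]
finger_gap: 85.0
[586.2047029  124.01034842 230.64648483] [-1.79919959e+02  1.19877090e-02  7.20203376e+01] [7.02873025e+00 7.43356156e+00 8.53760143e+01 2.29999132e-02
 8.72680293e+01 2.50072892e+01]
[[0.951, -0.292, -0.099, 609.991], [-0.308, -0.903, -0.301, 201.336], [-0.002, 0.317, -0.949, 373.618], [0.0, 0.0, 0.0, 1.0]] [[282.6, 0.0, 318.1], [0.0, 282.6, 203.3], [0.0, 0.0, 1.0]]
yellow
px [310. 185.] 868 med [576. 128.  78.] min [559.  78.  77.] max [599. 190.  80.]
red
px [314. 296.] 24 med [536.  -9.  74.] min [533. -15.  71.] max [540.  -6.  75.]
```

View pics/w1.png

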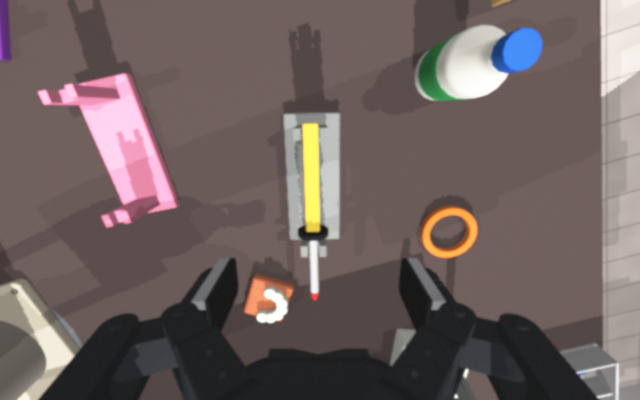

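The wrist view shows the rod along column ~312: handle from row 125 to 230, collar at (313,233), red tip at (315,297). The yellow top is at z≈78, which fits 70+8. Next I fit the axis, cross-check it against the side and scene views, and take a first estimate of the phantom and reader.

```bash
python3 - <<'E'
from h import *
def load(t,n=None):
    z=np.load(f"pics/{t}.npz"); c=camera_params(n) if n else z
    c={k:np.array(c[k]) for k in("K","extrinsics")}; return z["p"],world(z["d"],c),c
views={"w1":load("w1"),"scene":load("scene0","scene"),"side":load("side0","side")}
cent={}
for k,(p,W,c) in views.items():
    ok=(W[...,2]>60)&(W[...,2]<95)&(abs(W[...,0]-575)<60)&(W[...,1]>-40)&(W[...,1]<230)
    m=mask(p,(22,120,60),(33,255,255))&ok
    q=W[m]; top=q[q[:,2]>np.median(q[:,2])-3]; a=axis(top); d=a[1]*np.sign(-a[1][1]); t=(top-a[0])@d
    print(k,"yellow ctr",a[0].round(1),"dir",d.round(3),"ang",np.degrees(np.arctan2(d[1],d[0])).round(1),"ends",(a[0]+d*t.min()).round(1),(a[0]+d*t.max()).round(1))
    r=((hsv(p)[...,0]<8)|(hsv(p)[...,0]>172))&(hsv(p)[...,1]>120)&(hsv(p)[...,2]>70)&ok&(W[...,1]<15)
    v,u=np.nonzero(r); 
    if len(u): cent[k]=(u.mean(),v.mean()); print("  red",len(u),W[r].mean(0).round(1))
    v,u=np.nonzero(m); cent[k+"y"]=(u.mean(),v.mean())
for s in("","y"):
    for A,B in(("w1","scene"),("w1","side"),("scene","side")):
        if A+s in cent and B+s in cent: print("tri",s,A,B,tri([ray(cent[A+s],views[A][2]),ray(cent[B+s],views[B][2])]).round(1))
E
```

```text
w1 yellow ctr [581.2 137.5  78.3] dir [-0.291 -0.957 -0.001] ang -106.9 ends [597.6 191.4  78.4] [562.6  76.2  78.2]
  red 34 [536.9  -9.2  73.4]
scene yellow ctr [584.7 129.1  76.4] dir [-0.27  -0.963  0.002] ang -105.6 ends [601.  187.6  76.2] [569.   73.   76.5]
  red 11 [540.3 -12.3  70.6]
side yellow ctr [582.  136.1  79.9] dir [-0.28 -0.96  0.03] ang -106.2 ends [599.2 195.1  78. ] [563.6  73.   81.8]
  red 10 [537.3  -9.6  73.6]
tri  w1 scene [536.2 -12.   68.3]
tri  w1 side [537.1  -9.3  73.3]
tri  scene side [538.3 -10.4  71.2]
tri y w1 scene [578.6 132.7  65.9]
tri y w1 side [582.2 138.2  77.7]
tri y scene side [583.7 130.3  77.1]
```

```bash
python3 -m jog '[[[-0.17,-0.175,0,0,0,-0.0033,1],[0,0,0.6,0,0,0,1],[0,0,0.7,0,0,0,1],[0,0,0.7,0,0,0,1],[0,0,0.6,0,0,0,1],[0,0,0.5,0,0,0,1],[0,0,0.3,0,0,0,1],[0,0,0.2,0,0,0,1],[0,0,0,0,0,0,1],[0,0,0,0,0,0,1]]]' 60
python3 - <<'E'
from h import *
p,W,c=shoot("wrist","w2")
m=mask(p,(22,120,60),(33,255,255))&(W[...,2]>60); q=W[m]; q=q[q[:,2]>np.median(q[:,2])-3]; a=axis(q); print(a[0],a[1])
s=telemetry.sense(); print(s["tool_pos"],s["tcp_rot"]); r=s["tool_pos"]-a[0]; n=np.array([-a[1][1],a[1][0],0]); print("lateral TCP off",r@n,"ends",[(a[0]+a[1]*f((q-a[0])@a[1])).round(1) for f in(np.min,np.max)])
E
```

```text
time: 4.28
tool_pos: [576.5, 118.7, 52.4]
tcp_rot: [179.9, -0.0, 73.3]
ft_force: [0.1, -0.1, -0.6]
finger_gap: 85.8
[582.68570401 143.06157939  78.4890431 ] [-0.29020616 -0.95696117  0.00238967]
[576.56280018 118.66614141  52.4859469 ] [ 1.79902200e+02 -4.20895514e-02  7.32461718e+01]
lateral TCP off 1.2203251790407177 ends [array([597.3, 191.4,  78.4]), array([563.1,  78.4,  78.7])]
```

```bash
python3 -m jog '[[[0,-0.024,0.04,0,0,0,1],[0,0,0,0,0,0,0.5],[0,0,0,0,0,0,0.1],[0,0,0,0,0,0,0],[0,0,0,0,0,0,0],[0,0,0,0,0,0,0],[0,0,0,0,0,0,0],[0,0,0,0,0,0,0]]]' 70
python3 -m jog '[[[0,0,-0.2,0,0,0,0],[0,0,-0.5,0,0,0,0],[0,0,-0.8,0,0,0,0],[0,0,-0.8,0,0,0,0],[0,0,-0.8,0,0,0,0],[0,0,-0.5,0,0,0,0],[0,0,0,0,0,0,0],[0,0,0,0,0,0,0]]]'
python3 - <<'E'
from h import *
s=telemetry.sense(); print(s["tool_pos"],s["tcp_rot"])
for n in("wrist","scene","side"):
    p,W,c=shoot(n,n+"3")
    for lo,hi in(((22,120,60),(33,255,255)),((0,140,80),(7,255,255))): print(n);blobs(mask(p,lo,hi)&(W[...,2]>40),W,5)
E
```

```text
time: 5.32
tool_pos: [574.8, 118.9, 49.5]
tcp_rot: [180.0, -0.0, 73.2]
ft_force: [1.9, -0.6, 1.2]
finger_gap: 14.6
time: 6.32
tool_pos: [573.7, 118.9, 227.5]
tcp_rot: [-179.9, 0.1, 73.2]
ft_force: [0.1, 0.5, -1.4]
finger_gap: 15.0
[573.70984746 118.88030176 227.52364213] [-1.79872694e+02  5.03920107e-02  7.32478220e+01]
wrist
px [318. 234.] 8119 med [581. 147. 256.] min [560.  87. 255.] max [597. 190. 258.]
wrist
scene
px [354. 164.] 103 med [573.  89. 251.] min [562.  73. 240.] max [580. 103. 260.]
px [383. 165.] 195 med [592. 159. 251.] min [581. 129. 240.] max [605. 187. 256.]
scene
px [312. 163.] 6 med [540. -11. 248.] min [536. -14. 247.] max [544. -10. 252.]
side
px [332. 124.] 102 med [577. 127. 257.] min [561.  74. 254.] max [591. 182. 269.]
side
px [327. 156.] 11 med [535.  -8. 250.] min [532. -13. 248.] max [539.  -5. 253.]
```

View pics/wrist3.png

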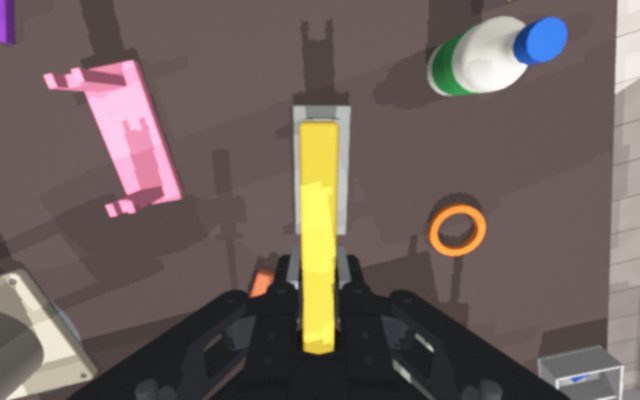

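The rod is gripped (gap 15 mm) and lifted level, with its handle running along column 320. Now I move so the wrist camera looks down on the phantom and reader.

```bash
python3 -m jog '[[[0,0,-0.5,0,0,0,0],[-0.4,0.1,-0.8,0,0,0,0],[-0.8,0.15,-0.8,0,0,0,0],[-0.9,0.15,0,0,0,0,0],[-0.9,0.2,0,0,0,0,0],[-0.9,0.2,0,0,0,0,0],[-0.9,0.2,0,0,0,0,0],[-0.9,0.15,0,0,0,0,0],[-0.8,0.15,0,0,0,0,0],[-0.4,0,0,0,0,0,0],[0,0,0,0,0,0,0],[0,0,0,0,0,0,0]]]'
python3 - <<'E'
from h import *
s=telemetry.sense(); print(s["tool_pos"],s["tcp_rot"])
p,W,c=shoot("wrist","w4"); print(c["extrinsics"].round(3).tolist())
ok=(W[...,2]>5)&(W[...,2]<180)
for n,lo,hi in(("blue",(100,130,50),(125,255,255)),("white",(0,0,150),(180,50,255))): print(n); blobs(mask(p,lo,hi)&ok,W,20)
E
```

```text
time: 7.98
tool_pos: [537.5, -229.1, 334.0]
tcp_rot: [-180.0, -0.0, 73.3]
ft_force: [0.2, 0.3, -0.0]
finger_gap: 14.8
[ 537.47611217 -229.10146732  333.97857349] [-1.79968486e+02 -4.04832002e-02  7.32843818e+01]
[[0.958, -0.272, -0.091, 559.389], [-0.287, -0.909, -0.302, -151.351], [-0.001, 0.316, -0.949, 477.026], [0.0, 0.0, 0.0, 1.0]]
blue
px [377. 141.] 22 med [ 621. -210.  106.] min [ 619. -215.   99.] max [ 622. -205.  112.]
px [430. 145.] 45 med [ 686. -236.  105.] min [ 684. -241.   99.] max [ 688. -230.  114.]
px [542. 156.] 410 med [ 892. -328.    9.] min [ 876. -347.    7.] max [ 908. -310.   12.]
px [287. 191.] 670 med [ 486. -243.   97.] min [ 481. -277.   40.] max [ 489. -214.  116.]
px [253. 185.] 67 med [ 454. -216.  129.] min [ 438. -219.  121.] max [ 463. -209.  132.]
px [249. 231.] 71 med [ 421. -279.  115.] min [ 418. -289.  113.] max [ 425. -263.  117.]
white
px [231.  53.] 783 med [465. -48.  28.] min [434. -64.  16.] max [480. -13.  30.]
px [ 17. 142.] 2625 med [ 81. -65.  12.] min [  28. -106.   11.] max [107.   6.  14.]
px [394. 136.] 4210 med [ 658. -216.   40.] min [ 602. -276.   37.] max [ 713. -171.  143.]
px [549. 202.] 2939 med [ 886. -409.   35.] min [ 834. -507.    6.] max [ 932. -290.   41.]
px [264. 187.] 4379 med [ 457. -224.  110.] min [ 411. -295.   11.] max [ 497. -182.  136.]
px [447. 150.] 203 med [ 691. -238.  143.] min [ 683. -251.  142.] max [ 698. -225.  144.]
px [419. 262.] 798 med [ 648. -422.   75.] min [ 623. -446.   51.] max [ 671. -400.   77.]
px [211. 281.] 908 med [ 280. -384.   22.] min [ 180. -414.   12.] max [ 361. -360.   34.]
px [398. 367.] 89 med [ 569. -541.  149.] min [ 563. -551.  145.] max [ 576. -532.  151.]
px [419. 387.] 155 med [ 591. -572.  162.] min [ 578. -602.  160.] max [ 605. -551.  163.]
```

View pics/w4.png

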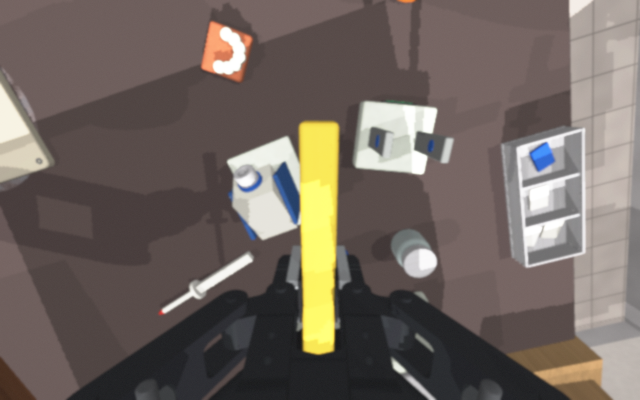

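The view shows the phantom at (265,190), its tube mouth at about (245,178) with the blue ring below it, and the reader at (395,138) with dots at (377,141) and (430,145). Next come the axes, from plane and rectangle fits.

```bash
cat > m.py <<'E'
from h import *
import sys
def run(p,W,lab):
    H=hsv(p); S=H[...,1]; V=H[...,2]; X,Y,Z=W[...,0],W[...,1],W[...,2]
    ph=(X>390)&(X<530)&(Y>-340)&(Y<-150)
    def rect(m,n):
        q=W[m]; r=cv2.minAreaRect(q[:,:2].astype(np.float32)); print(lab,n,len(q),"ctr",np.round(r[0],1),"size",np.round(r[1],1),"ang",round(r[2],1),"z",np.median(q[:,2]).round(1))
    def clean(m): return cv2.morphologyEx(m.astype(np.uint8),cv2.MORPH_OPEN,np.ones((3,3)))>0
    rect(clean(ph&(Z>8)&(Z<16)&(S<60)),"ph base")
    rd=(X>590)&(X<740)&(Y>-300)&(Y<-150)
    rect(clean(rd&(Z>36)&(Z<44)&(S<60)),"reader box")
    t=rd&(Z>139)&(Z<147)
    n,l,s,c=cv2.connectedComponentsWithStats(t.astype(np.uint8))
    for i in range(1,n):
        if s[i,4]>15: rect(l==i,"post top")
    # phantom upper block face
    m=clean(ph&(Z>85)&(S<70)&(Y<-236)); q=W[m]
    for _ in range(4):
        a=q.mean(0); nn=np.linalg.svd(q-a,full_matrices=False)[2][2]; nn*=np.sign(nn[2]); q=q[abs((q-a)@nn)<2.5]
    print(lab,"block top n",len(q),a.round(1),"normal",nn.round(3),"tilt",np.degrees(np.arccos(nn[2])).round(1),"yaw of -horiz",np.degrees(np.arctan2(-nn[1],-nn[0])).round(1))
    h=-nn.copy(); h[2]=0; h/=np.linalg.norm(h); x=h; y=np.cross([0,0,1],x)
    r=cv2.minAreaRect(np.c_[(q-a)@np.cross(nn,y)*-1,(q-a)@y].astype(np.float32)); ctr=a+np.cross(nn,y)*-1*r[0][0]+y*r[0][1]
    print("   face rect",np.round(r[1],1),"ang",round(r[2],1),"ctr",ctr.round(1))
    m=mask(p,(100,130,40),(125,255,255))&ph&(Z>116)&(Y>-230); print(lab,"ring",m.sum(),W[m].mean(0).round(1),W[m].min(0).round(1),W[m].max(0).round(1))
    m=ph&(Z>95)&(Y>-219)&(Y<-150)&(S<110); q=W[m]; print(lab,"tube",len(q),q.mean(0).round(1),q.min(0).round(1),q.max(0).round(1))
    return 
if __name__=="__main__":
    for t in sys.argv[1:]:
        z=np.load(f"pics/{t}.npz"); c={k:z[k] for k in("K","extrinsics")}; run(z["p"],world(z["d"],c),t)
E
python3 m.py w4 scene3 side3
python3 - <<'E'
import cv2
p=cv2.imread("pics/w4.png")[120:250,210:310]; cv2.imwrite("pics/w4c.png",cv2.resize(p,None,fx=4.5,fy=4.5,interpolation=cv2.INTER_CUBIC))
E
```

```text
w4 ph base 1462 ctr [ 449.5 -223.3] size [109.4  87.2] ang 4.5 z 12.4
w4 reader box 3899 ctr [ 658.2 -225.2] size [100.  109.1] ang 68.3 z 40.3
w4 post top 230 ctr [ 625.9 -212.3] size [29.4 10.2] ang 69.3 z 143.1
w4 post top 238 ctr [ 690.6 -237.7] size [29.3 10.3] ang 67.6 z 143.0
w4 block top n 162 [ 452.4 -266.3  116.3] normal [-0.032 -0.526  0.85 ] tilt 31.8 yaw of -horiz 86.5
   face rect [81.3  6.5] ang 24.0 ctr [ 453.1 -268.6  114.9]
w4 ring 72 [ 455.  -216.   127.2] [ 437.  -226.2  116.1] [ 484.3 -207.9  132.4]
w4 tube 13578 [ 504.1 -208.4  390.1] [ 415.8 -219.    95.1] [ 530.  -188.6  431.2]
scene3 ph base 539 ctr [ 454.6 -256.3] size [112.  148.5] ang 4.3 z 11.2
scene3 reader box 758 ctr [ 661.9 -226.6] size [ 98.9 109.4] ang 68.2 z 39.0
scene3 post top 37 ctr [ 628.5 -213.1] size [27.7 13.5] ang 64.3 z 142.0
scene3 post top 44 ctr [ 693.9 -240. ] size [29.  11.2] ang 66.9 z 141.7
scene3 block top n 266 [ 454.2 -268.8  114.1] normal [ 0.069 -0.489  0.87 ] tilt 29.6 yaw of -horiz 98.1
   face rect [72.7 79. ] ang 87.9 ctr [ 458.6 -267.7  114.4]
scene3 ring 10 [ 462.4 -218.1  124.1] [ 443.7 -229.4  116.7] [ 490.5 -211.3  129.2]
scene3 tube 118 [ 461.9 -206.7  118.4] [ 440.  -218.7   95. ] [ 489.8 -190.9  135.7]
side3 ph base 1376 ctr [ 452.6 -253.6] size [110.  149.3] ang 4.5 z 13.0
side3 reader box 1134 ctr [ 658.9 -224.6] size [102.  109.3] ang 68.7 z 40.9
side3 post top 42 ctr [ 626.3 -212. ] size [28.   9.5] ang 71.1 z 144.1
side3 post top 48 ctr [ 690.9 -237.7] size [29.1  9.4] ang 69.8 z 143.7
side3 block top n 709 [ 453.8 -268.1  114.7] normal [ 0.041 -0.495  0.868] tilt 29.8 yaw of -horiz 94.7
   face rect [56.6 74.3] ang 89.7 ctr [ 453.9 -267.1  115.3]
side3 ring 30 [ 446.2 -219.   125. ] [ 414.7 -228.1  116.1] [ 484.4 -213.9  133.1]
side3 tube 93 [ 446.9 -206.7  130.1] [ 415.  -218.6  106.4] [ 482.7 -196.1  139.3]
```

View pics/w4c.png

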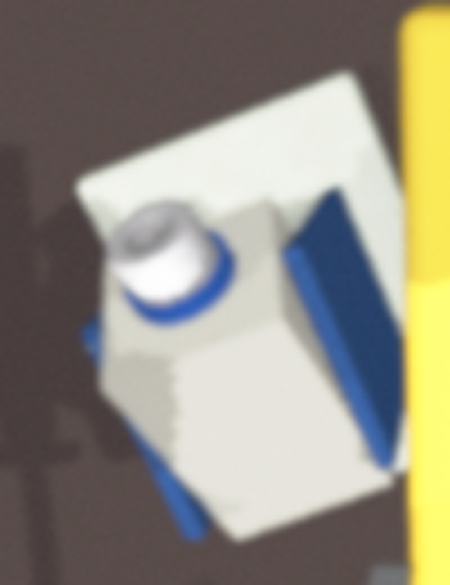

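Everything agrees to within about 2 mm (the scene camera carries a +3 mm x bias). Phantom: centre (452.2,-254), x axis at 94.5°, so the mouth is at (447.5,-194.2,125). Reader: centre (658.5,-225), x axis at 68.4°. The heights match the text. Next: swing to the pre-insertion pose.

```bash
python3 -m jog '[[[0,0,0,0,0,-0.0196,0],[0,0,0,0,0,-0.0196,0],[0,0,0,0,0,-0.0197,0],[0.4,-0.2,0.1,0,0,0,0],[0.7,-0.3,0.2,0,0,0,0],[0.8,-0.35,0.3,0,0,0,0],[0.8,-0.35,0.3,0,0,0,0],[0.8,-0.35,0.3,0,0,0,0],[0.66,-0.2,0.2,0,0,0,0],[0,0,0,0,0.0277,0,0],[0,0,0,0,0.0278,0,0],[0,0,0,0,0.0278,0,0]]]'
python3 -m jog '[[[0,0,0,0,0,0,0],[0,0,0,0,0,0,0]]]'
cat > goal.py <<'E'
from h import *
from scipy.spatial.transform import Rotation as Ro
M=np.array([447.5,-194.2,125.]); YAW=94.5; b=np.array([np.cos(np.radians(YAW))*np.cos(np.pi/6),np.sin(np.radians(YAW))*np.cos(np.pi/6),.5])
RD=np.array([658.5,-225.,105.]); RYAW=68.4
G=np.array([50.3,0,20.5])   # TCP in the tool axes, seen from the rod's origin
def tool():
    s=telemetry.sense(); return np.array(s["tool_pos"]),Ro.from_euler("xyz",s["tcp_rot"],degrees=True),s
def Rgoal(yaw,pitch):
    x=np.array([np.cos(np.radians(yaw))*np.cos(np.radians(pitch)),np.sin(np.radians(yaw))*np.cos(np.radians(pitch)),np.sin(np.radians(pitch))])
    y=np.array([np.sin(np.radians(yaw)),-np.cos(np.radians(yaw)),0]); return Ro.from_matrix(np.c_[x,y,np.cross(x,y)])
def togo(O,Rg):
    T,R,s=tool(); t=O+Rg.apply(G)
    print("TCP",T.round(1),s["tcp_rot"].round(1),"goal",t.round(1),"| shift units",(R.inv().apply(t-T)/50).round(3),"turn units",((R.inv()*Rg).as_rotvec()/2/np.pi).round(4),"F",s["ft_force"].round(1))
    print("rod origin",(T-R.apply(G)).round(1),"tip",(T-R.apply(G)-90*R.as_matrix()[:,0]).round(1))
E
python3 - <<'E'
from goal import *
togo(M+130*b,Rgoal(YAW,30))
for n in("scene","side","wrist"):
    p,W,c=shoot(n,n+"5")
    if n=="wrist": print("mouth px",proj(M,c))
    if n!="wrist":
        ok=(abs(W[...,0]-445)<60)&(W[...,2]>100)&(W[...,1]>-200)
        print(n,"mouth px",proj(M,c).round(1))
        for lo,hi in(((22,120,60),(33,255,255)),((0,140,80),(7,255,255))): blobs(mask(p,lo,hi)&ok,W,4)
for t in("w4",):
    z=np.load("pics/w4.npz"); print(proj(M,z).round(1))
E
```

```text
time: 9.52
tool_pos: [434.6, -28.3, 265.8]
tcp_rot: [179.8, -30.2, 94.7]
ft_force: [0.5, -0.7, -1.0]
finger_gap: 14.6
time: 9.78
tool_pos: [434.1, -29.2, 264.4]
tcp_rot: [-180.0, -29.8, 94.5]
ft_force: [0.6, -0.3, -1.7]
finger_gap: 15.2
TCP [434.1 -29.2 264.4] [-180.   -29.8   94.5] goal [434.4 -28.3 197.4] | shift units [-0.652  0.009  1.172] turn units [ 0.      0.0005 -0.0001] F [ 0.6 -0.3 -1.7]
rod origin [438.3 -82.9 257.2] tip [ 444.3 -160.7  212.4]
scene mouth px [[240.4 194.2]]
px [307. 125.] 184 med [439.  -3. 307.] min [425. -31. 288.] max [445.  23. 324.]
px [284. 141.] 91 med [444. -66. 271.] min [432. -81. 259.] max [474. -53. 301.]
px [251. 164.] 9 med [ 451. -158.  217.] min [ 443. -161.  211.] max [ 453. -154.  220.]
side mouth px [[305.2 248.9]]
px [290. 162.] 134 med [437. -58. 281.] min [429. -85. 270.] max [444. -36. 294.]
px [300. 209.] 13 med [ 444. -155.  220.] min [ 440. -158.  217.] max [ 447. -151.  224.]
mouth px [[319.5541788  439.79140618]]
[[243.3 170.3]]
```

```bash
python3 - <<'E'
from goal import *
out=[]
for t,n in(("w4",0),("scene5","scene"),("side5","side")):
    z=np.load(f"pics/{t}.npz"); p=z["p"][:,:,::-1].copy(); u,v=proj(M,z)[0]; u0,v0=int(u)-13,int(v)-16
    k=10; q=cv2.resize(p[v0:v0+40,u0:u0+26],None,fx=k,fy=k,interpolation=cv2.INTER_CUBIC)
    pt=lambda X:tuple(int(round(a)) for a in ((proj(X,z)[0]-[u0,v0]+.5)*k))
    e1=np.array([np.sin(np.radians(YAW)),-np.cos(np.radians(YAW)),0]); e2=np.cross(b,e1)
    for r,col in((14,(0,255,0)),(7.5,(0,0,255))):
        P=[pt(M+r*(np.cos(a)*e1+np.sin(a)*e2)) for a in np.linspace(0,6.28,40)]; cv2.polylines(q,[np.array(P)],False,col,1)
    cv2.line(q,pt(M),pt(M+60*b),(255,0,255),1); out.append(q)
cv2.imwrite("pics/mouth.png",np.hstack(out))
E
```

```text
(no output)
```

View pics/mouth.png

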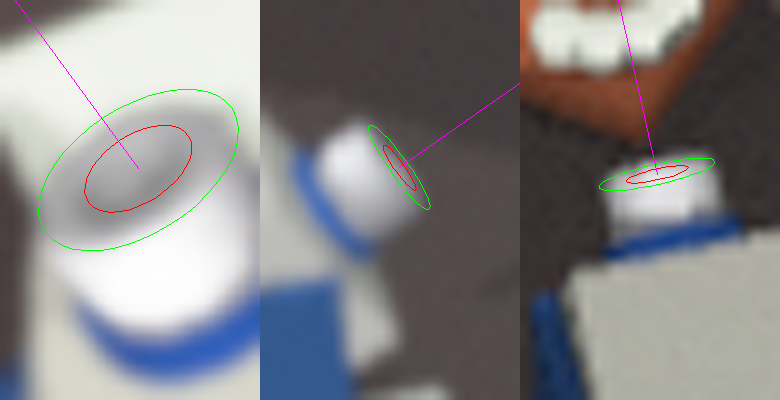

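The mouth overlay matches the wrist and side views within about 1 mm; I shift the estimate +1 mm in x. The scene view is off by about one pixel, its known bias. Next I bring the tip close to the mouth and compare the two in the same images.

```bash
sed -i 's/447.5,-194.2,125/448.5,-194.4,125/' goal.py
python3 -m jog '[[[-0.1,0.01,0.3,0,0,0,0],[-0.25,0.01,0.4,0,0.0005,0,0],[-0.4,0.01,0.4,0,0,0,0],[-0.5,0,0.07,0,0,0,0],[-0.05,0,0,0,0,0,0],[0,0,0,0,0,0,0],[0,0,0,0,0,0,0]]]'
python3 - <<'E'
from goal import *
togo(M+97*b,Rgoal(YAW,30))
out=[]
for n in("scene","side"):
    p,W,z=shoot(n,n+"6"); p=p[:,:,::-1].copy(); u,v=proj(M+20*b,z)[0]; u0,v0=int(u)-19,int(v)-22
    k=10; q=cv2.resize(p[v0:v0+45,u0:u0+38],None,fx=k,fy=k,interpolation=cv2.INTER_CUBIC)
    pt=lambda X:tuple(int(round(a)) for a in ((proj(X,z)[0]-[u0,v0]+.5)*k))
    cv2.line(q,pt(M-25*b),pt(M+60*b),(255,0,255),1); cv2.circle(q,pt(M),3,(0,255,0),1); out.append(q)
    ok=(abs(W[...,0]-445)<60)&(W[...,2]>100)&(W[...,1]>-200)
    blobs(mask(np.ascontiguousarray(p[:,:,::-1]),(0,140,80),(7,255,255))&ok,W,3)
cv2.imwrite("pics/tip6.png",np.hstack(out))
E
```

```text
time: 10.8
tool_pos: [437.9, -55.9, 181.7]
tcp_rot: [179.9, -30.1, 94.5]
ft_force: [0.6, -0.5, -0.7]
finger_gap: 14.9
TCP [437.9 -55.9 181.7] [179.9 -30.1  94.5] goal [437.7 -57.  180.9] | shift units [-0.027 -0.006  0.004] turn units [ 0.0002 -0.0004  0.    ] F [ 0.6 -0.5 -0.7]
rod origin [ 442.1 -109.5  174.2] tip [ 448.2 -187.1  129.1]
px [244. 192.] 9 med [ 449. -184.  132.] min [ 447. -187.  128.] max [ 455. -181.  138.]
px [304. 242.] 16 med [ 447. -182.  136.] min [ 443. -185.  132.] max [ 451. -177.  140.]
```

View pics/tip6.png

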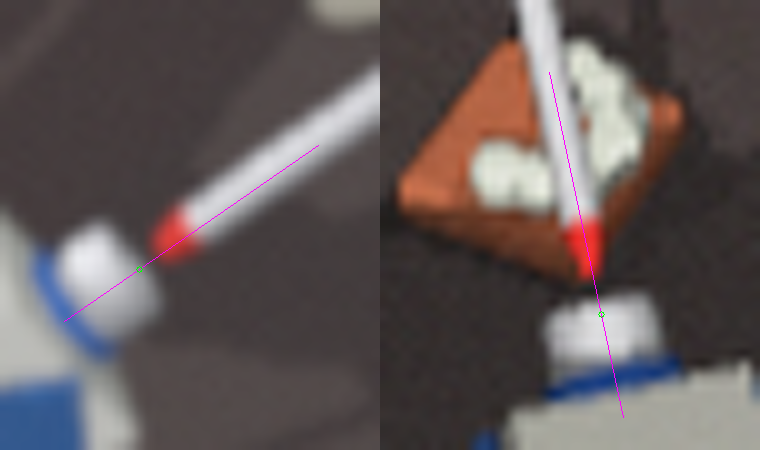

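Both views show the tip on the tube's axis within about 1 mm. I'll insert in stages and watch the force.

```bash
python3 -m jog '[[[-0.1,-0.005,0,0,-0.0004,0,0],[-0.15,0,0,0,0,0,0],[-0.15,0,0,0,0,0,0],[-0.15,0,0,0,0,0,0],[0,0,0,0,0,0,0]]]'
python3 - <<'E'
from goal import *
togo(M+70*b,Rgoal(YAW,30)); s=telemetry.sense(); print(s["wrist_torque"])
E
```

```text
time: 11.52
tool_pos: [439.0, -80.5, 166.8]
tcp_rot: [-179.9, -30.1, 94.4]
ft_force: [-1.2, 0.2, -1.2]
finger_gap: 14.8
TCP [439.  -80.5 166.8] [-179.9  -30.1   94.4] goal [439.5 -80.3 167.4] | shift units [ 0.009  0.011 -0.009] turn units [ 0.     -0.0002 -0.0003] F [-1.2  0.2 -1.2]
rod origin [ 443.1 -134.1  159.3] tip [ 449.  -211.8  114.3]
[-0.2466224   0.01470286  0.00320476]
```

```bash
python3 -m jog '[[[-0.2,0.005,-0.005,0,0,0,0],[-0.2,0.005,-0.005,0,0,0,0],[-0.2,0,0,0,0,0,0],[-0.2,0,0,0,0,0,0],[0,0,0,0,0,0,0]]]'
python3 - <<'E'
from goal import *
togo(M+30*b,Rgoal(YAW,30)); s=telemetry.sense(); print(s["wrist_torque"])
E
```

```text
time: 12.15
tool_pos: [442.2, -115.3, 147.1]
tcp_rot: [-179.9, -30.1, 94.4]
ft_force: [0.4, 0.5, -1.3]
finger_gap: 14.7
TCP [ 442.2 -115.3  147.1] [-179.9  -30.1   94.4] goal [ 442.2 -114.9  147.4] | shift units [ 0.01   0.002 -0.001] turn units [ 0.     -0.0002 -0.0003] F [ 0.4  0.5 -1.3]
rod origin [ 446.3 -168.9  139.7] tip [ 452.2 -246.6   94.6]
[-0.3097322  -0.00302938 -0.01205407]
```

```bash
python3 -m jog '[[[-0.16,0,0,0,0,0,0],[-0.16,0,0,0,0,0,0],[-0.14,0,0,0,0,0,0],[-0.06,0,0,0,0,0,0],[0,0,0,0,0,0,0]]]'
python3 - <<'E'
from goal import *
togo(M,Rgoal(YAW,30))
E
python3 -m jog '[[[-0.04,0,0,0,0,0,0],[0,0,0,0,0,0,0]]]'
python3 -m jog '[[[-0.03,0,0,0,0,0,0],[0,0,0,0,0,0,0]]]'
```

```text
time: 12.78
tool_pos: [444.1, -137.4, 134.6]
tcp_rot: [-180.0, -30.0, 94.4]
ft_force: [0.5, -0.3, -1.0]
finger_gap: 14.8
TCP [ 444.1 -137.4  134.6] [-180.   -30.    94.4] goal [ 444.3 -140.8  132.4] | shift units [-0.08  -0.001  0.004] turn units [ 0.0001 -0.0001 -0.0002] F [ 0.5 -0.3 -1. ]
rod origin [ 448.2 -191.   127.1] tip [ 454.2 -268.7   82.1]
time: 13.02
tool_pos: [444.2, -139.0, 133.7]
tcp_rot: [180.0, -30.0, 94.5]
ft_force: [-0.9, 0.1, -1.2]
finger_gap: 14.9
time: 13.28
tool_pos: [444.3, -140.3, 132.9]
tcp_rot: [180.0, -30.0, 94.4]
ft_force: [0.2, -0.2, -1.5]
finger_gap: 14.7
```

```bash
python3 -m jog '[[[-0.03,0,0,0,0,0,0],[0,0,0,0,0,0,0]]]'
python3 -m jog '[[[-0.03,0,0,0,0,0,0],[0,0,0,0,0,0,0]]]'
```

```text
time: 13.52
tool_pos: [444.4, -141.6, 132.1]
tcp_rot: [-180.0, -30.0, 94.4]
ft_force: [0.2, -0.5, -0.7]
finger_gap: 14.6
time: 13.78
tool_pos: [444.4, -141.7, 132.0]
tcp_rot: [-180.0, -30.2, 94.5]
ft_force: [-2.3, 5.8, 6.3]
finger_gap: 15.1
```

Contact: about 9 N back along the bore, at the expected depth. One more small push, then a look.

```bash
python3 -m jog '[[[-0.02,0,0,0,0,0,0],[0,0,0,0,0,0,0],[0,0,0,0,0,0,0]]]'
python3 - <<'E'
from goal import *
togo(M,Rgoal(YAW,30))
out=[]
for n in("scene","side"):
    p,W,z=shoot(n,n+"7"); p=p[:,:,::-1].copy(); u,v=proj(M+10*b,z)[0]; u0,v0=int(u)-19,int(v)-22
    out.append(cv2.resize(p[v0:v0+45,u0:u0+38],None,fx=10,fy=10,interpolation=cv2.INTER_CUBIC))
cv2.imwrite("pics/in7.png",np.hstack(out))
E
```

```text
time: 14.15
tool_pos: [444.4, -141.7, 132.0]
tcp_rot: [-180.0, -30.3, 94.5]
ft_force: [-3.1, 10.8, 8.9]
finger_gap: 14.8
TCP [ 444.4 -141.7  132. ] [-180.   -30.3   94.5] goal [ 444.3 -140.8  132.4] | shift units [ 0.02  -0.001  0.003] turn units [-0.0001 -0.0008  0.0001] F [-3.1 10.8  8.9]
rod origin [ 448.6 -195.3  124.4] tip [ 454.8 -272.8   79. ]
```

View pics/in7.png

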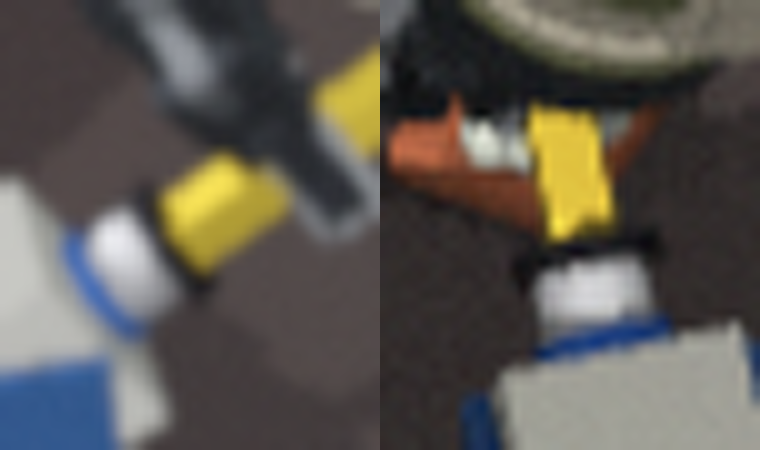

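Both views show the black collar flush on the tube's mouth, so it is seated. Now I draw it fully out, rise, and level the rod.

```bash
python3 -m jog '[[[0.1,0,0,0,0.0008,0,0],[0.3,0,0,0,0,0,0],[0.4,0,0,0,0,0,0],[0.4,0,0,0,0,0,0],[0.4,0,0,0,0,0,0],[0.4,0,0,0,0,0,0],[0.4,0,0,0,0,0,0],[0.3,0,0,0,0,0,0],[0,0,0,0,0,0,0]]]'
python3 -m jog '[[[0.3,0,-0.5,0,0,0,0],[0.5,0,-0.8,0,0,0,0],[0.3,0,-0.5,0,0,0,0],[0,0,0,0,-0.0277,0,0],[0,0,0,0,-0.0278,0,0],[0,0,0,0,-0.0278,0,0],[0,0,0,0,0,0,0],[0,0,0,0,0,0,0]]]'
python3 - <<'E'
from goal import *
togo(RD+np.array([np.cos(np.radians(RYAW)),np.sin(np.radians(RYAW)),0])*90,Rgoal(RYAW,0))
p,W,c=shoot("wrist","w8")
m=mask(p,(22,120,60),(33,255,255))&(W[...,2]>60); q=W[m]; q=q[q[:,2]>np.median(q[:,2])-4]; a=axis(q); print("handle",a[0],a[1])
for n in("scene","side"):
    p,W,c=shoot(n,n+"8"); ok=(W[...,2]>100)&(abs(W[...,0]-450)<80)&(W[...,1]>-250)
    for lo,hi in(((22,120,60),(33,255,255)),((0,140,80),(7,255,255))): print(n);blobs(mask(p,lo,hi)&ok,W,4)
E
```

```text
time: 15.38
tool_pos: [435.7, -26.9, 199.7]
tcp_rot: [179.9, -30.3, 94.6]
ft_force: [0.5, -0.2, -1.2]
finger_gap: 15.0
time: 16.38
tool_pos: [435.2, -25.4, 303.9]
tcp_rot: [-179.9, -0.5, 94.5]
ft_force: [-0.9, 0.0, -1.3]
finger_gap: 14.7
TCP [435.2 -25.4 303.9] [-179.9   -0.5   94.5] goal [710.1 -94.6  84.5] | shift units [-1.845  5.38   4.367] turn units [-0.0005 -0.0012  0.0724] F [-0.9  0.  -1.3]
rod origin [439.2 -75.7 324. ] tip [ 446.2 -165.4  323.3]
handle [431.63795183   1.51645269 333.17714133] [ 0.0777169  -0.99696901 -0.00358903]
scene
px [314. 117.] 175 med [439.  17. 328.] min [427. -15. 317.] max [471.  46. 348.]
px [288. 121.] 87 med [444. -55. 328.] min [433. -71. 317.] max [453. -41. 333.]
scene
px [247. 126.] 9 med [ 446. -160.  324.] min [ 443. -165.  323.] max [ 451. -157.  327.]
side
px [287. 135.] 122 med [435. -27. 333.] min [429. -71. 330.] max [443.  29. 342.]
side
px [299. 173.] 19 med [ 445. -159.  327.] min [ 441. -165.  324.] max [ 449. -153.  329.]
```

```bash
python3 -m jog '[[[0,0,0,-0.0005,-0.0008,0.0241,0],[0,0,0,0,0,0.0242,0],[0,0,0,0,0,0.0242,0],[0.16,0.42,0,0,0,0,0],[0.32,0.8,0,0,0,0,0],[0.36,0.85,0,0,0,0,0],[0.36,0.85,0,0,0,0,0],[0.36,0.85,0,0,0,0,0],[0.36,0.85,0,0,0,0,0],[0.26,0.65,0,0,0,0,0],[0.15,0.35,0,0,0,0,0],[0,0,0,0,0,0,0]]]'
python3 -m jog '[[[0,0,0.4,0,0,0,0],[0,0,0.7,0,0,0,0],[0,0,0.8,0,0,0,0],[0,0,0.8,0,0,0,0],[0,0,0.7,0,0,0,0],[0,0,0.4,0,0,0,0],[0,0,0,0,0,0,0],[0,0,0,0,0,0,0]]]'
cat > chk.py <<'E'
from goal import *
import sys
back=float(sys.argv[1]); x=np.array([np.cos(np.radians(RYAW)),np.sin(np.radians(RYAW)),0])
togo(RD+x*(90+back),Rgoal(RYAW,0))
p,W,c=shoot("wrist",sys.argv[2]+"w")
m=mask(p,(22,120,60),(33,255,255))&(W[...,2]>60); q=W[m]; q=q[q[:,2]>np.median(q[:,2])-4]; a=axis(q); print("handle",a[0].round(1),a[1].round(4))
for n in("scene","side"):
    p,W,c=shoot(n,sys.argv[2]+n); ok=(W[...,2]>70)&(abs(W[...,0]-680)<100)&(W[...,1]<0)
    blobs(mask(p,(0,140,80),(7,255,255))&ok,W,4)
E
python3 chk.py 80 c9
```

```text
time: 18.02
tool_pos: [740.0, -22.9, 302.7]
tcp_rot: [-179.9, -0.1, 68.2]
ft_force: [-0.6, 0.2, -0.3]
finger_gap: 15.1
time: 19.02
tool_pos: [741.1, -21.1, 117.6]
tcp_rot: [179.7, -0.1, 68.3]
ft_force: [-0.1, -0.0, -0.8]
finger_gap: 15.1
TCP [741.1 -21.1 117.6] [ 1.797e+02 -1.000e-01  6.830e+01] goal [739.6 -20.2  84.5] | shift units [ 0.005 -0.037  0.661] turn units [ 0.0008 -0.0004 -0.0002] F [-0.1 -0.  -0.8]
rod origin [722.4 -67.9 138. ] tip [ 689.1 -151.5  137.7]
handle [749.4   3.9 146.6] [-0.3702 -0.929   0.0023]
px [270. 242.] 9 med [ 695. -148.  140.] min [ 693. -151.  136.] max [ 700. -146.  144.]
px [398. 217.] 14 med [ 691. -144.  141.] min [ 689. -150.  138.] max [ 697. -140.  144.]
```

```bash
python3 -m jog '[[[0,-0.03,0.3,0.0006,-0.0003,0,0],[0,0,0.36,0,0,0,0],[0,0,0,0,0,0,0],[-0.2,0,0,0,0,0,0],[-0.4,0,0,0,0,0,0],[-0.4,0,0,0,0,0,0],[-0.4,0,0,0,0,0,0],[-0.2,0,0,0,0,0,0],[0,0,0,0,0,0,0],[0,0,0,0,0,0,0]]]'
python3 chk.py 0 c10
python3 - <<'E'
from goal import *
out=[]
for n in("scene","side"):
    z=np.load(f"pics/c10{n}.npz"); p=z["p"][:,:,::-1].copy(); u,v=proj(RD,z)[0]; u0,v0=int(u)-19,int(v)-22; print(n,u-u0,v-v0)
    out.append(cv2.resize(p[v0:v0+45,u0:u0+38],None,fx=10,fy=10,interpolation=cv2.INTER_CUBIC))
    p=z["p"]; W=world(z["d"],z); ok=(W[...,2]>95)&(W[...,2]<115)&(abs(W[...,0]-660)<50)&(abs(W[...,1]+225)<40); blobs(mask(p,(100,130,50),(125,255,255))&ok,W,4)
cv2.imwrite("pics/rd10.png",np.hstack(out))
E
```

```text
time: 20.42
tool_pos: [709.3, -94.1, 82.4]
tcp_rot: [-179.9, -0.0, 68.4]
ft_force: [-0.9, -0.2, -1.5]
finger_gap: 15.0
TCP [709.3 -94.1  82.4] [-179.9   -0.    68.4] goal [710.1 -94.6  84.5] | shift units [-0.003  0.019 -0.042] turn units [-0.0002 -0.     -0.0001] F [-0.9 -0.2 -1.5]
rod origin [ 690.8 -140.8  102.9] tip [ 657.6 -224.5  102.9]
handle [717.9 -69.  111.4] [-0.37   -0.929   0.0048]
px [239. 250.] 8 med [ 663. -220.  105.] min [ 659. -223.  103.] max [ 666. -218.  106.]
px [393. 249.] 13 med [ 659. -218.  107.] min [ 656. -221.  102.] max [ 664. -214.  109.]
scene 19.97140491109832 22.077332628295522
px [240. 242.] 17 med [ 633. -215.  105.] min [ 631. -220.  100.] max [ 636. -211.  112.]
px [231. 260.] 20 med [ 699. -241.  106.] min [ 695. -247.  101.] max [ 702. -236.  110.]
side 19.769384769232943 22.17716590932443
px [407. 254.] 5 med [ 686. -237.  111.] min [ 685. -241.   99.] max [ 687. -234.  114.]
```

View pics/rd10.png

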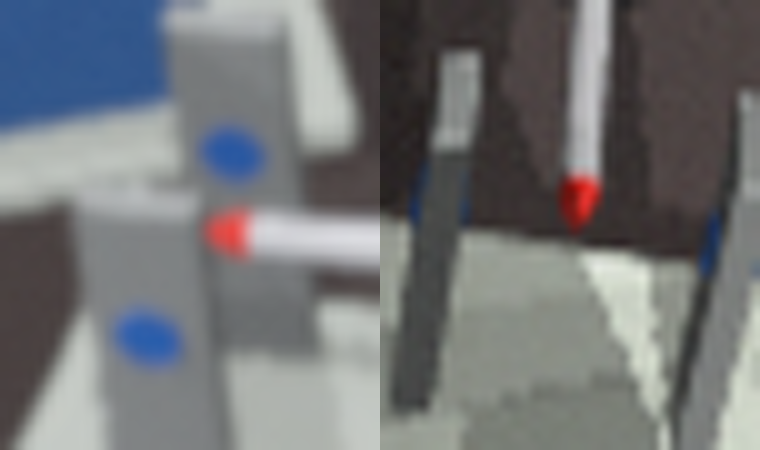

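The tip sits centred between the posts with wide clearance. Side view: tip at (198,232) against the spot at (203,227); scene view: (202,232) against (197,232). Telemetry puts it about 2 mm low and 1 mm sideways, so I trim that, let it settle, and check once more.

```bash
python3 -m jog '[[[0,0.016,-0.034,0,0,0,0],[0,0,0,0,0,0,0],[0,0,0,0,0,0,0],[0,0,0,0,0,0,0],[0,0,0,0,0,0,0]]]'
python3 chk.py 0 c11
python3 m.py c11side c11scene 2>&1 | grep -E "base|reader|post"
python3 - <<'E'
from h import *
z=np.load("pics/c11side.npz");W=world(z["d"],z);blobs(mask(z["p"],(7,120,60),(18,255,255))&(W[...,2]>4)&(W[...,0]<800),W,60)
s=telemetry.sense();print(s["time"],abs(s["qd"]).max())
E
```

```text
time: 21.2
tool_pos: [709.9, -94.8, 84.0]
tcp_rot: [-179.9, 0.0, 68.3]
ft_force: [0.8, 0.0, -0.4]
finger_gap: 15.1
TCP [709.9 -94.8  84. ] [-179.9    0.    68.3] goal [710.1 -94.6  84.5] | shift units [ 0.008  0.003 -0.01 ] turn units [-0.0003  0.0001 -0.0001] F [ 0.8  0.  -0.4]
rod origin [ 691.3 -141.6  104.5] tip [ 658.1 -225.3  104.5]
handle [718.5 -69.7 112.9] [-0.3702 -0.929   0.0052]
px [239. 249.] 7 med [ 664. -220.  106.] min [ 634. -223.   88.] max [ 665. -218.  109.]
px [394. 249.] 13 med [ 660. -218.  109.] min [ 657. -222.  105.] max [ 664. -215.  111.]
c11side ph base 1388 ctr [ 452.6 -254.4] size [109.9 150.9] ang 4.4 z 13.0
c11side reader box 1147 ctr [ 659.  -224.6] size [101.3 108.8] ang 69.0 z 40.9
c11side post top 43 ctr [ 626.3 -212.1] size [28.4  9.5] ang 70.4 z 144.1
c11side post top 50 ctr [ 690.6 -238.2] size [30.8  9.6] ang 70.9 z 143.7
c11scene ph base 522 ctr [ 455.3 -255.9] size [112.5 148.9] ang 5.0 z 11.1
c11scene reader box 762 ctr [ 662.2 -226.2] size [ 99.9 110.9] ang 67.5 z 39.2
c11scene post top 39 ctr [ 629.1 -213.9] size [29.6 12.2] ang 72.6 z 141.2
c11scene post top 42 ctr [ 694.  -240.2] size [29.3 10.9] ang 72.2 z 142.0
px [384. 215.] 105 med [708. -12.  12.] min [691. -80.   4.] max [733.  21.  93.]
px [298. 234.] 240 med [447. -40.  16.] min [417. -75.   6.] max [489.  -4.  20.]
21.35 0.047291270394792376
```

```bash
python3 -c "
from bench import job; print(job.hand_in())"
```

```text
the job is handed in; nothing more can be done
None
```

I ran the whole job in order and handed it in at about 21 s, well inside the 59 s limit; no verdict was reported.

- **Insertion:** I lifted the rod from the grey cradle and pushed it down the guide tube. About 14 N of resistance came within 1 mm of the expected full depth, and both fixed cameras showed the black collar flush on the mouth. I then drew it fully out.
- **Reading pose:** By arm position, the tip is at (658.1, -225.3, 104.5) against the measured reading point (658.5, -225.0, 105.0). The rod is within about 0.3° of level, still gripped (gap 15 mm) and not moving. The pictures show about 25 mm clear to each post, and the wrist force is under 1 N.
- **Disagreements:** The scene camera reads about 3 mm high in x for everything; I set it aside and used the wrist and side views. The camera calibration limits all of this to about 2 mm.
- **Not checked:** I did not measure the loose items again at the end. The forces I read after each move showed no contact other than the collar on the mouth.

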